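Shift the bean mill into third gear

TASK

Get the bean mill ready to grind for the cezve by putting it in third gear: push its gear lever out of the left-hand leg of the H gate, across the middle channel to the right, and then forward (away from the robot's side of the mill) until it is fully home in the third slot. Only push the lever with the fingers, gently and without gripping it, and leave it there. Do not shift, tip or lift any of the crockery and jars standing around the mill.

Things in the scene. Friction and masses are not known exactly. Their poses are not given: they have to be found in the camera images.
- gate_centre (a point): Centre of the H gate, a level steel plate 104 (x) by 94 mm (y) on top of the mill; on its upper face, 132 mm above the shelf, mid cross channel. Axes: x forward (away from robot), y left, z up, turned with the mill. The H: two legs along x at y = +21 (left) and -21 mm (right), to x = +/-32 mm, joined at x = 0 by the cross channel; slots 16 mm wide, marked by dots: 1 left forward, 2 left back, 3 right forward, 4 right back.
- mill: The bean mill, fixed on the shelf; origin on the shelf under gate_centre, same axes. Grey gearbox under the gate: top 118 mm high, 190 mm deep, y -80 to +100 mm. Motor on its right, to y = -170 mm, 122 mm high. Burr head on its left, to y = +225 mm, with a round hopper of 57 mm radius centred at x 0, y +165 mm, its lid knob 225 mm above the shelf.
- lever_ball (a point): Centre of the black ball, 34 mm in diameter, on top of the gear lever; upright it is 215 mm above the shelf, at full lean 10 mm lower. Below it a 10 mm steel rod goes down through the H to a pivot 175 mm below the ball. The rod has 3 mm of play to each side in the slots, about 5 mm at the ball: to go across, the ball must be within 5 mm of x = 0 in the gate's frame. The axes turn with the lever.
- lean_right (a joint): Sideways lean of the lever (rad): 0 upright, positive to the right (the mill's -y), stops at +/-0.24. In the left leg it is about -0.23, in the right leg about +0.23 (ball 39 mm to the side). Held by friction: about 2 N at the ball moves it and it stays where it is left.
- lean_forward (a joint): Forward lean of the lever (rad): 0 in the cross channel, positive forward (the mill's +x), negative back; hard stops at +/-0.28, fully home in a slot (ball 48 mm from the middle). It starts anywhere along the left leg, from slot 2 through the middle to slot 1. Held by friction: about 2 N at the ball moves it and it stays where it is left.
- lever: The gear lever itself, rod and ball. Origin at the pivot, inside the mill, 92 mm below the gate plate's upper face; z along the rod towards the ball.
- cezve: Stainless coffee pot 86 mm in diameter, 78 mm high, with a black handle reaching 165 mm to its -y and up to 97 mm high; stands beyond the motor, right of the mill. Origin at the centre of its underside, z up.
- saucer0: Lowest of a stack of three white saucers 132 mm in diameter, at the mill's right front; the stack is 43 mm high. Origin at the centre of the underside.
- saucer1: Middle saucer of the stack, 12 mm above the lowest. Origin at the centre of the underside.
- saucer2: Top saucer of the stack, 24 mm above the lowest. Origin at the centre of the underside.
- canister: Closed tin canister, 86 mm in diameter, 125 mm high, left of the burr head. Origin at the centre of the underside.
- glass_cup: Small glass cup, 60 mm in diameter, 58 mm high, under the spout at the mill's left front. Origin at the centre of the underside.
- sugar_jar: Glass jar with a steel lid, 72 mm in diameter, 95 mm high, just behind the mill. Origin at the centre of the underside.
- mug: White mug, 68 mm in diameter, 62 mm high, its handle at its +y, standing just in front of the mill. Origin at the centre of the underside.

How it is judged:
On the way, in this order (a step that is already met when the one before it is completed fails the run):
1. the lever has been pushed across the middle channel into the right-hand leg (value of joint lean_right above 0.18 rad), for 0.05 s.
2. the lever is forward, fully home in the third slot (value of joint lean_right above 0.18 rad and value of joint lean_forward above 0.24 rad), for 0.2 s.
At the end, for the whole second after the job is handed in: The lever is in the right-hand leg (sideways lean above 0.18 rad) and fully home forward in the third slot (forward lean above 0.24 rad of 0.28), at rest (all of step 2 and velocity of joint lean_right between -0.05 and 0.05 rad/s and velocity of joint lean_forward between -0.05 and 0.05 rad/s); the robot touches nothing.
It fails at once if the lever is gripped or forced (more than 35 N of finger contact on it) (contact force between the fingers and lever above 35 N).
It fails at once if one of the things standing around the mill is shifted, tipped or lifted (more than 20 mm) (distance of any of cezve, saucer0, saucer1, saucer2, canister, glass_cup, sugar_jar, mug from where it was at the start of the episode above 0.02 m).
It also fails if it takes over 64 s, if anything falls off the work surface, if the arm or the gripper's body presses on something with over 40 N, if the wrist force passes 120 N, or if a joint passes its speed limit or range.

ROBOT

A 6-joint arm with a two-finger parallel gripper is mounted at the origin on the work surface. World frame = base frame: x ahead of the robot, y to its left, z up, the work surface at z = 0. Lengths are in m, angles in rad, forces in N, time in s.
With the tool pointing down it reaches from about 0.375 to 0.975 m from the base axis. Payload 3.8 kg.
Tool frame: the origin (TCP) lies midway between the tips of the shut fingers; the grasp point (between the pads) lies 19 mm behind it; z points along the fingers, y is the line along which they close (so a half turn about z gives the same grasp; the last joint's range is limited). The gripper opens to 85 mm and grips with 20 to 120 N. Pads are 22 mm wide; open, the fingers measure 114 mm over their backs; the gripper's body (76 mm by 85 mm) begins 54 mm behind the grasp point. The pads swing forward as they close: fully open they stand 13 mm farther back than shut.
Start: joints at [-1.378, 0.264, 1.604, -0, 1.274, -0.037], TCP at [0.154, -0.657, 0.231] pointing down, gripper open.
Joint ranges: [-2.63, 2.63], [-0.94, 2.18], [0.31, 2.57], [-1.31, 4.45], [0, 2.66], [-2.55, 2.55]. Speed limits (rad/s): [2.57, 2.57, 3.14, 3.14, 3.14, 3.14].

INTERFACE

Orientations are given as a rotation vector (axis times angle).
In Python, from workcell import bot, imaging gives the robot as it stands.
- The arm moves only by the tool step_arm, never from a script. Its argument "series" is a list of rows, each an object of numbers: "grip": the closure, from -1 (fully open) to 1 (shut); "x", "y", "z": the shift along the tool's x, y, z normalised to -1 to 1, where 1 is 500 mm; "ax", "ay", "az": the turn, a rotation vector about the tool's x, y, z normalised to -1 to 1, where 1 is 30 degrees. A call has 1 to 12 rows; each row is the pose to reach, as a shift and turn from the pose commanded when the call began, along the tool's axes at that moment; what a row does not reach only later rows make up. A row lasts 1/10 s, in which the tool goes at most 50 mm and 8.59 degrees, less where a joint would pass 70% of its speed; a pose out of reach is approached as far as the arm can. A call with a number of a shift or a turn outside -1 to 1 is refused whole. A call with a gripper value outside its range is refused whole. The fingers move at their own pace and stop on an object; "force" is the grip in N (left out, the last holds). Time passes only in rows, so rows that repeat a pose let the fingers close. It gives the time, the measured TCP pose, the force, the opening and the grip force at its end, in the units of the state.
- bot.read_state(): the state, without advancing time (a new reading comes with each control period).
- imaging.read_camera(name): name is "side" or "top" or "wrist"; returns a dict with "img" (480x640x3 uint8, red, green, blue), "fx", "fy", "cx", "cy" (pixels), "R" (3x3) and "t" (3): a world point X has camera coordinates R X + t. Camera axes: x right, y down, z forward; pixel columns grow to the right and rows downward; lengths in m; the calibration is good to about 2 mm. A picture is of the moment at which its call begins. There is no depth.
- bot.finish_job(): hands the job in; it is judged then, once.
The state is a dict: "time": time; "q": joint angles; "joint_vel": joint speeds; "joint_torque": joint torques, N m; "tool_pos": TCP position; "tcp_rot": TCP orientation; "wrist_force": force on the tool from outside, world axes, zero at the start; "torque": the same for the moment, N m; "width": opening from 0.0 (shut) to 1.0 (fully open); "grip_force": force on a finger pad.
Only numpy, scipy, OpenCV 4.12 (cv2) and the standard library are available. Lean on these libraries where they do the work, as an engineer would, in place of code of your own. Each camera call takes 0.05 s, during which the arm holds its last target. There are 200 camera calls.

## Working session

There is one attempt and no reset: what is moved stays moved. The work goes in short steps, Python scripts to look and compute and a tool call to move; the robot and the scene stay as the last step left them, time stands still between calls to the robot, and variables do not carry over. Pictures are saved under pics/ and viewed, at most 10 in all, crops included, and the job is handed in when it is done.

Besides the shell and the picture viewer there is one more tool, called by a JSON object that holds its "op" and its "data". step_arm: Moves the arm, as the interface text tells. Scaled input: -1 to 1 covers 500 mm each way for a shift and 30 degrees each way for a turn. Its arguments: {"type":"object","properties":{"series":{"type":"array","items":{"type":"object","properties":{"grip":{"type":"number"},"x":{"type":"number","minimum":-1,"maximum":1},"y":{"type":"number","minimum":-1,"maximum":1},"z":{"type":"number","minimum":-1,"maximum":1},"ax":{"type":"number","minimum":-1,"maximum":1},"ay":{"type":"number","minimum":-1,"maximum":1},"az":{"type":"number","minimum":-1,"maximum":1}}}},"force":{"type":"number"}},"required":["series"]}

```bash
ls; mkdir -p pics
cat > h.py <<'E'
import numpy as np, cv2
from workcell import bot, imaging
def ray(c,u,v):
    d=c["R"].T@np.array([(u-c["cx"])/c["fx"],(v-c["cy"])/c["fy"],1]); o=-c["R"].T@c["t"]
    return o,d/np.linalg.norm(d)
def plane(c,u,v,z):
    o,d=ray(c,u,v); return o+d*(z-o[2])/d[2]
def cross(r):
    A=0;b=0
    for o,d in r:
        P=np.eye(3)-np.outer(d,d); A=A+P; b=b+P@o
    return np.linalg.solve(A,b)
def proj(c,X):
    p=c["R"]@np.array(X)+c["t"]; return p[0]/p[2]*c["fx"]+c["cx"],p[1]/p[2]*c["fy"]+c["cy"]
E
python3 - <<'E'
from h import *
import pickle
cs={n:imaging.read_camera(n) for n in("top","side")}
pickle.dump(cs,open("c0.pkl","wb"))
for n,c in cs.items():
    cv2.imwrite(f"pics/{n}0.png",c["img"][:,:,::-1]); print(n,-c["R"].T@c["t"],c["R"][2],c["fx"])
print(bot.read_state())
E
```

```text
pics
top [0.41981034 0.03070451 1.4572012 ] [ 0.13165717  0.02398766 -0.99100504] 549.6156088174056
side [0.06786768 0.91443452 0.72526884] [ 0.44807964 -0.74975801 -0.48691639] 551.9977782458722
{'time': 0.1, 'q': array([-1.37787448e+00,  2.64682504e-01,  1.60526920e+00, -4.69423959e-05,
        1.27371956e+00, -3.68634324e-02]), 'joint_vel': array([-0.00045731, -0.00179705, -0.00376813, -0.00063197, -0.00155879,
       -0.00149553]), 'joint_torque': array([ 1.45740764e-04, -5.16704857e+01, -3.68589520e+01, -4.03269439e-05,
        6.26164838e-03, -3.00232074e-06]), 'tool_pos': array([ 0.15361975, -0.6565857 ,  0.23006623]), 'tcp_rot': array([-3.11882279e+00, -3.59936631e-01,  3.24569728e-04]), 'wrist_force': array([-0.23733894,  0.03171661, -0.24346888]), 'torque': array([-0.02908322,  0.02842701,  0.04090439]), 'grip_force': 0.0, 'width': 0.9975696185460914}
```

View pics/top0.png

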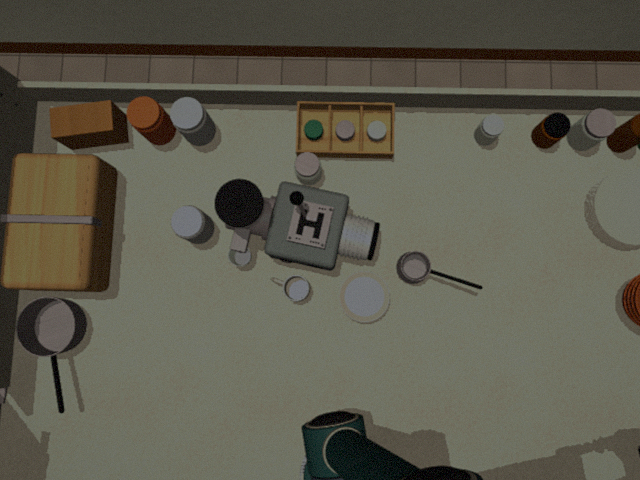

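View pics/side0.png

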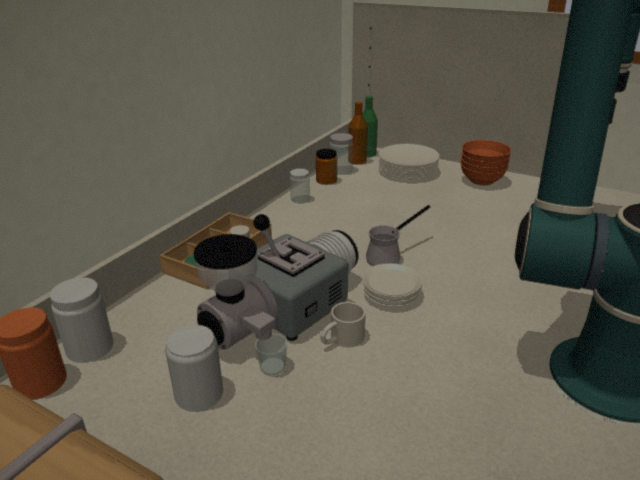

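The top view shows the mill's gate plate at about (311,226) and the lever ball at (297,197), left and forward, near slot 1. The side view shows the ball at (262,221). The sugar jar is at (307,165), the mug at (297,290) and the hopper at (240,203).

Run:
```python
from h import *
import pickle
cs=pickle.load(open("c0.pkl","rb"))
def blob(m,near):
    n,l,s,c=cv2.connectedComponentsWithStats(m.astype(np.uint8)); 
    k=min((i for i in range(1,n) if s[i,4]>15),key=lambda i:np.hypot(*(c[i]-near))); return (l==k),c[k],s[k]
R=[]
for n,near in(("top",(297,197)),("side",(262,221))):
    c=cs[n]; g=cv2.GaussianBlur(c["img"],(3,3),0).max(2); w=np.zeros_like(g,bool); w[near[1]-11:near[1]+12,near[0]-11:near[0]+12]=1
    m,cc,s=blob((g<38)&w,near); ct=cv2.findContours(m.astype(np.uint8),0,1)[0][0]; print(n,cc,s,cv2.minEnclosingCircle(ct)); R.append(ray(c,*cc))
b=cross(R); print("ball",b,[proj(cs[n],b) for n in cs])
c=cs["top"]; im=c["img"].astype(int); g=cv2.GaussianBlur(c["img"],(3,3),0).max(2)
w=np.zeros_like(g,bool); w[195:256,280:342]=1
h=cv2.cvtColor(c["img"],cv2.COLOR_RGB2HSV); print(g[226,292:332],g[210,285:335])
m=(g>125)&w; mm,cc,s=blob(m,(311,226)); ct=max(cv2.findContours(mm.astype(np.uint8),0,1)[0],key=len)
r=cv2.minAreaRect(ct); print("plate",s,r)
P=np.array([plane(c,u,v,.132) for u,v in cv2.boxPoints(r)]); print(P,P.mean(0),np.linalg.norm(np.diff(P,axis=0),axis=1))
cv2.imwrite("pics/crop.png",cv2.resize(np.hstack([c["img"][140:290,200:400]]),None,fx=4,fy=4,interpolation=2)[:,:,::-1])
```

```text
top [296.26666667 197.96666667] [290 191  14  15 150] ((296.48114013671875, 198.21697998046875), 7.235707759857178)
side [261.24861878 222.31491713] [254 215  15  16 181] ((261.241943359375, 222.43548583984375), 7.640598297119141)
ball [0.67309232 0.13198247 0.20711242] [(np.float64(296.20583642308924), np.float64(197.85979643708797)), (np.float64(261.38870384429583), np.float64(222.3388371682992))]
[113 111 111 113 105  76  40  20  14  15  23  45  73  90  87  78  68  59
  50  45  39  30  21  18  17  17  17  19  32  66  97 108 109 109 111 110
  99  80  70  77] [ 82  82  81  81  81  81  80  84  94 104 101  88  78  74  68  57  48  47
  46  37  27  30  48  71  94 108 112 111 111 112 113 111 111 111 111 111
 106 101 102 101 101 105 108 102  87  73  72  74  71  74]Traceback (most recent call last):
  File "<stdin>", line 15, in <module>
  File "<stdin>", line 6, in blob
ValueError: min() iterable argument is empty
```

Run:
```python
from h import *
import pickle
c=pickle.load(open("c0.pkl","rb"))["top"]; g=cv2.GaussianBlur(c["img"],(3,3),0).max(2)
w=np.zeros_like(g); w[200:252,284:338]=1
def rep(name,m):
    pts=np.argwhere(m)[:,::-1].astype(np.float32); r=cv2.minAreaRect(pts); B=cv2.boxPoints(r)
    P=np.array([plane(c,u,v,.132) for u,v in B])
    e=np.diff(P,axis=0); print(name,len(pts),np.round(B,1).tolist(),"\n",P.round(4).tolist(),P.mean(0).round(4),np.linalg.norm(e,axis=1).round(4),np.degrees(np.arctan2(e[:,1],e[:,0])).round(1))
def big(m):
    n,l,s,_=cv2.connectedComponentsWithStats(m.astype(np.uint8)); return l==1+s[1:,4].argmax()
rep("plate",big((g>93)&(w>0)))
w2=np.zeros_like(g); w2[207:245,293:330]=1
rep("H",big((g<45)&(w2>0)))
cv2.imwrite("pics/crop.png",cv2.resize(c["img"][170:270,260:380],None,fx=6,fy=6,interpolation=2)[:,:,::-1])
```

```text
plate 907 [[286.20001220703125, 239.0], [295.3999938964844, 198.3000030517578], [332.70001220703125, 206.8000030517578], [323.5, 247.5]] 
 [[0.5859, 0.1594, 0.132], [0.6872, 0.1399, 0.132], [0.6679, 0.0478, 0.132], [0.5671, 0.068, 0.132]] [0.627  0.1038 0.132 ] [0.1032 0.0942 0.1028] [ -10.9 -101.9  168.6]
H 286 [[296.29998779296875, 232.8000030517578], [301.6000061035156, 208.89999389648438], [323.1000061035156, 213.6999969482422], [317.79998779296875, 237.60000610351562]] 
 [[0.6015, 0.1353, 0.132], [0.661, 0.124, 0.132], [0.6502, 0.0711, 0.132], [0.5909, 0.0825, 0.132]] [0.6259 0.1032 0.132 ] [0.0605 0.0541 0.0604] [ -10.7 -101.5  169. ]
```

View pics/crop.png

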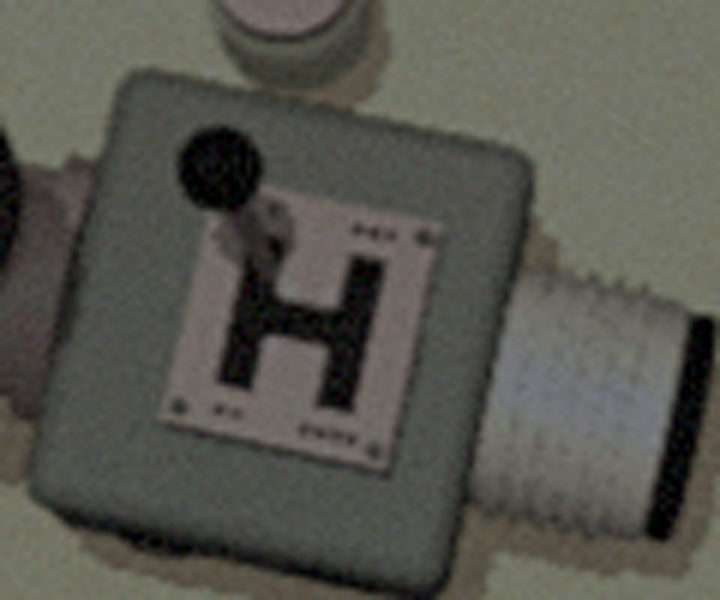

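The plate fit gives the gate centre at about (0.627, 0.1035) with a yaw of about -11.3°. In the gate frame the ball is at x≈+40, y≈+37 mm, so it is in slot 1. The crop shows the ball at the forward end of the left leg, and the H is clear. My plan is to use the shut fingers as a pusher, with tool x along mill x. I'll push back from in front, then right from the left, then forward from behind.

{"op": "step_arm", "data": {"series": [{"grip":1,"z":-0.1},{"grip":1,"z":-0.18},{"grip":1,"x":0.72,"y":-0.63,"z":-0.2},{"grip":1,"x":0.72,"y":-0.63,"z":-0.2},{"grip":1,"x":0.72,"y":-0.63,"z":-0.2},{"grip":1,"x":0.72,"y":-0.63,"z":-0.2},{"grip":1,"x":0.72,"y":-0.63,"z":-0.2},{"grip":1,"x":0.72,"y":-0.63,"z":-0.2},{"grip":1,"x":0.72,"y":-0.63,"z":-0.2},{"grip":1,"x":0.72,"y":-0.63,"z":-0.2},{"grip":1,"x":0.72,"y":-0.63,"z":-0.2},{"grip":1,"x":0.72,"y":-0.63,"z":-0.2}]}}

```text
validation failed for argument at $.se...
```

{"op": "step_arm", "data": {"series": [{"grip":1,"x":0.72,"y":-0.63,"az":0.82},{"grip":1,"x":0.72,"y":-0.63,"az":0.82},{"grip":1,"x":0.72,"y":-0.63,"az":0.82},{"grip":1,"x":0.72,"y":-0.63,"az":0.82},{"grip":1,"x":0.72,"y":-0.63,"az":0.82},{"grip":1,"x":0.72,"y":-0.63,"az":0.82},{"grip":1,"x":0.72,"y":-0.63,"az":0.82},{"grip":1,"x":0.72,"y":-0.63,"az":0.82},{"grip":1,"x":0.72,"y":-0.63,"az":0.82},{"grip":1,"x":0.72,"y":-0.63,"az":0.82},{"grip":1,"x":0.72,"y":-0.63,"az":0.82},{"grip":1,"x":0.72,"y":-0.63,"az":0.82}]}}

```text
validation failed for argument at $.se...
```

```bash
cat >> h.py <<'E'
from scipy.spatial.transform import Rotation as Ro
G=np.array([.627,.1035,0]); M=Ro.from_euler("z",-11.3,degrees=True).as_matrix()
def tool():
    s=bot.read_state(); Rt=Ro.from_rotvec(s["tcp_rot"]).as_matrix()
    print("t",round(s["time"],2),"tcp mill mm",(M.T@(s["tool_pos"]-G)*1e3).round(1),"R mill\n",(M.T@Rt).round(3),"F mill",(M.T@s["wrist_force"]).round(1),"w",round(s["width"],3),"q6",s["q"][5].round(2))
    return s,Rt
def goto(p):
    "normalised shift to mill-frame point (mm)"
    s,Rt=tool(); print("shift",(Rt.T@(M@np.array(p)/1e3+G-s["tool_pos"])/.5).round(3))
E
python3 - <<'E'
from h import *
goto([80,37,195])
c=imaging.read_camera("side"); cv2.imwrite("pics/side1.png",c["img"][100:400,100:500,::-1])
E
```

```text
t 0.1 tcp mill mm [-315.3 -838.1  230.1] R mill
 [[ 0.91   0.414 -0.001]
 [ 0.414 -0.91   0.002]
 [ 0.    -0.002 -1.   ]] F mill [-0.2 -0.  -0.2] w 0.998 q6 -0.04
shift [ 1.444 -1.265  0.073]
```

View pics/side1.png

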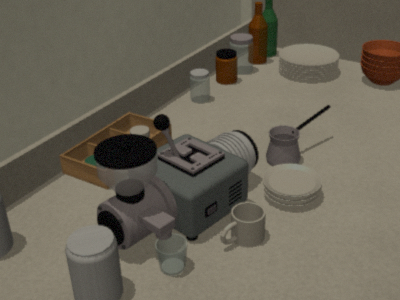

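Both moves were refused by validation. The view is unchanged: the ball is still in slot 1 and nothing moved. I'll retry one move with every field given.

{"op": "step_arm", "data": {"series": [{"grip":1.0,"x":0.0,"y":0.0,"z":-0.1,"ax":0.0,"ay":0.0,"az":0.0},{"grip":1.0,"x":0.0,"y":0.0,"z":-0.18,"ax":0.0,"ay":0.0,"az":0.0}]}}

```text
time: 0.35
tool_pos: [0.1535, -0.6562, 0.3204]
tcp_rot: [-3.117, -0.36, 0.0]
wrist_force: [-0.1, -1.7, 0.7]
width: 0.691
grip_force: 0.0
```

{"op": "step_arm", "data": {"series": [{"grip":1,"x":0.72,"y":-0.63,"z":0,"ax":0,"ay":0,"az":0},{"grip":1,"x":0.72,"y":-0.63,"z":0,"ax":0,"ay":0,"az":0},{"grip":1,"x":0.72,"y":-0.63,"z":0,"ax":0,"ay":0,"az":0},{"grip":1,"x":0.72,"y":-0.63,"z":0,"ax":0,"ay":0,"az":0},{"grip":1,"x":0.72,"y":-0.63,"z":0,"ax":0,"ay":0,"az":0},{"grip":1,"x":0.72,"y":-0.63,"z":0,"ax":0,"ay":0,"az":0},{"grip":1,"x":0.72,"y":-0.63,"z":0,"ax":0,"ay":0,"az":0},{"grip":1,"x":0.72,"y":-0.63,"z":0,"ax":0,"ay":0,"az":0},{"grip":1,"x":0.72,"y":-0.63,"z":0,"ax":0,"ay":0,"az":0},{"grip":1,"x":0.72,"y":-0.63,"z":0,"ax":0,"ay":0,"az":0},{"grip":1,"x":0.72,"y":-0.63,"z":0,"ax":0,"ay":0,"az":0}]}}

```text
time: 1.45
tool_pos: [0.4341, -0.2654, 0.3211]
tcp_rot: [-3.119, -0.368, -0.001]
wrist_force: [0.1, -0.6, -0.6]
width: 0.001
grip_force: 0.0
```

{"op": "step_arm", "data": {"series": [{"grip":1,"x":0.72,"y":-0.63,"z":0,"ax":0,"ay":0,"az":0.82},{"grip":1,"x":0.72,"y":-0.63,"z":0,"ax":0,"ay":0,"az":0.82},{"grip":1,"x":0.72,"y":-0.63,"z":0,"ax":0,"ay":0,"az":0.82},{"grip":1,"x":0.72,"y":-0.63,"z":0,"ax":0,"ay":0,"az":0.82},{"grip":1,"x":0.72,"y":-0.63,"z":0,"ax":0,"ay":0,"az":0.82},{"grip":1,"x":0.72,"y":-0.63,"z":0,"ax":0,"ay":0,"az":0.82},{"grip":1,"x":0.72,"y":-0.63,"z":0,"ax":0,"ay":0,"az":0.82},{"grip":1,"x":0.72,"y":-0.63,"z":0,"ax":0,"ay":0,"az":0.82},{"grip":1,"x":0.72,"y":-0.63,"z":0,"ax":0,"ay":0,"az":0.82},{"grip":1,"x":0.72,"y":-0.63,"z":0,"ax":0,"ay":0,"az":0.82},{"grip":1,"x":0.72,"y":-0.63,"z":0,"ax":0,"ay":0,"az":0.82},{"grip":1,"x":0.72,"y":-0.63,"z":0,"ax":0,"ay":0,"az":0.82}]}}

```text
time: 2.65
tool_pos: [0.7114, 0.12, 0.3197]
tcp_rot: [3.125, -0.311, -0.003]
wrist_force: [0.4, -0.5, -0.2]
width: -0.003
grip_force: 0.0
```

Run:
```python
from h import *
goto([80,37,195])
```

```text
t 2.65 tcp mill mm [ 79.6  32.7 319.7] R mill
 [[ 1.    -0.001 -0.002]
 [-0.001 -1.    -0.002]
 [-0.002  0.002 -1.   ]] F mill [ 0.5 -0.4 -0.2] w -0.003 q6 1.9
shift [ 0.001 -0.009  0.249]
```

{"op": "step_arm", "data": {"series": [{"grip":1,"x":0,"y":-0.01,"z":0.1,"ax":0,"ay":0,"az":0},{"grip":1,"x":0,"y":-0.01,"z":0.18,"ax":0,"ay":0,"az":0},{"grip":1,"x":0,"y":-0.01,"z":0.25,"ax":0,"ay":0,"az":0},{"grip":1,"x":0,"y":-0.01,"z":0.25,"ax":0,"ay":0,"az":0},{"grip":1,"x":-0.01,"y":-0.01,"z":0.25,"ax":0,"ay":0,"az":0},{"grip":1,"x":-0.02,"y":-0.01,"z":0.25,"ax":0,"ay":0,"az":0},{"grip":1,"x":-0.03,"y":-0.01,"z":0.25,"ax":0,"ay":0,"az":0},{"grip":1,"x":-0.04,"y":-0.01,"z":0.25,"ax":0,"ay":0,"az":0},{"grip":1,"x":-0.05,"y":-0.01,"z":0.25,"ax":0,"ay":0,"az":0},{"grip":1,"x":-0.06,"y":-0.01,"z":0.25,"ax":0,"ay":0,"az":0},{"grip":1,"x":-0.06,"y":-0.01,"z":0.25,"ax":0,"ay":0,"az":0}]}}

```text
time: 3.75
tool_pos: [0.6823, 0.1314, 0.1967]
tcp_rot: [-3.126, 0.312, -0.0]
wrist_force: [1.6, -0.2, 1.7]
width: -0.001
grip_force: 0.9
```

Run:
```python
from h import *
goto([28,37,195])
cs=[imaging.read_camera(n) for n in("top","side")]
P=M@np.array([20,30,200])/1e3+G
o=[]
for c in cs:
    u,v=map(int,proj(c,P)); o.append(cv2.resize(c["img"][v-50:v+50,u-50:u+50],(400,400),interpolation=2)); print(u,v)
cv2.imwrite("pics/p1.png",np.hstack(o)[:,:,::-1])
```

```text
t 3.75 tcp mill mm [ 48.8  38.2 196.7] R mill
 [[ 1.    -0.002  0.   ]
 [-0.002 -1.     0.   ]
 [ 0.    -0.    -1.   ]] F mill [1.6 0.1 1.7] w -0.001 q6 1.92
shift [-0.042  0.002  0.003]
297 207
270 227
```

View pics/p1.png

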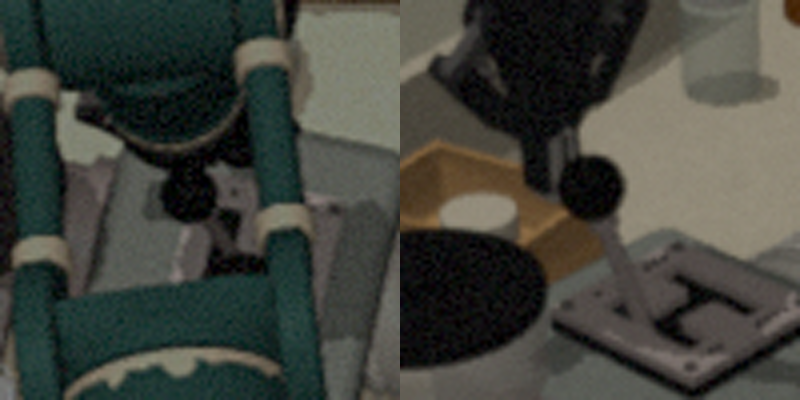

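The picture shows the fingertips touching the forward side of the ball. The ball is at about (294,205) in the top view and (268,224) in the side view. I'll measure it more exactly.

```bash
cat >> h.py <<'E'
def ball(c,u,v):
    "ray through the ball centre met with the 175 mm sphere about the pivot; mill mm"
    o,d=ray(c,u,v); pv=G+[0,0,.040]; m=(o-pv)@d; D=m*m-((o-pv)@(o-pv)-.175**2)
    if D<0: D=0
    return [(M.T@(o+d*t-G)*1e3).round(1) for t in(-m-D**.5,-m+D**.5)]
E
python3 - <<'E'
from h import *
print(cross([ray(imaging.read_camera("top"),294,205),ray(imaging.read_camera("side"),268,223.8)]))
c=imaging.read_camera("side"); print("side",ball(c,268,223.8)); c=imaging.read_camera("top"); print("top",ball(c,294,205),ball(c,295,205))
b=cross([ray(imaging.read_camera("top"),294,205),ray(imaging.read_camera("side"),268,223.8)]); print((M.T@(b-G)*1e3).round(1))
E
```

```text
[0.65483046 0.13587954 0.21049633]
side [array([ 20.9,  36.2, 209.9]), array([135.5, -66.1, 128.8])]
top [array([ 21.7,  37.9, 209.5]), array([ 73.9,  75. , -99.8])] [array([ 22.1,  35.6, 209.9]), array([  74.7,   72.3, -100.8])]
[ 20.9  37.2 210.5]
```

The ball is at x≈21 mm and the TCP at 48.8, so the contact offset is 28 mm, as expected. I'll push 21 mm more, then back off and look.

{"op": "step_arm", "data": {"series": [{"grip":1,"x":-0.01,"y":0,"z":0,"ax":0,"ay":0,"az":0},{"grip":1,"x":-0.02,"y":0,"z":0,"ax":0,"ay":0,"az":0},{"grip":1,"x":-0.03,"y":0,"z":0,"ax":0,"ay":0,"az":0},{"grip":1,"x":-0.036,"y":0,"z":0,"ax":0,"ay":0,"az":0},{"grip":1,"x":-0.042,"y":0,"z":0,"ax":0,"ay":0,"az":0},{"grip":1,"x":-0.042,"y":0,"z":0,"ax":0,"ay":0,"az":0}]}}

```text
time: 4.75
tool_pos: [0.6618, 0.1353, 0.1963]
tcp_rot: [3.126, -0.313, -0.0]
wrist_force: [1.3, -0.1, 1.0]
width: -0.0
grip_force: 0.7
```

Run:
```python
from h import *
tool()
cs=[imaging.read_camera(n) for n in("top","side")]
P=M@np.array([0,30,210])/1e3+G
o=[]
for c in cs:
    u,v=map(int,proj(c,P)); a=c["img"][v-50:v+50,u-50:u+50]; o.append(cv2.resize(a,(400,400),interpolation=2)); print(u,v)
cv2.imwrite("pics/p2.png",np.hstack(o)[:,:,::-1])
g=cv2.resize(cv2.GaussianBlur(a,(3,3),0).max(2),(400,400),interpolation=2)
for x in cv2.HoughCircles(g,cv2.HOUGH_GRADIENT,1,20,param1=60,param2=12,minRadius=26,maxRadius=38)[0][:3]:
    U,V=u-50+x[0]/4,v-50+x[1]/4; print(x,U,V,ball(cs[1],U,V))
```

```text
t 4.75 tcp mill mm [ 27.9  38.  196.3] R mill
 [[ 1.    -0.002 -0.   ]
 [-0.002 -1.    -0.   ]
 [-0.     0.    -1.   ]] F mill [1.3 0.1 1. ] w -0.0 q6 1.93
295 214
277 225
[191.5 206.5  33. ] 274.875 226.625 [array([  0.4,  37. , 211.1]), array([133.6, -85.2, 114.3])]
[211.5 151.5  30.8] 279.875 212.875 [array([ 35.8, -11.7, 210.9]), array([ 96.4, -68.5, 168.9])]
[257.5 352.5  37.4] 291.375 263.125 [array([-79.7,  74.2, 177. ]), array([ 120.6, -120.9,    2. ])]
```

View pics/p2.png

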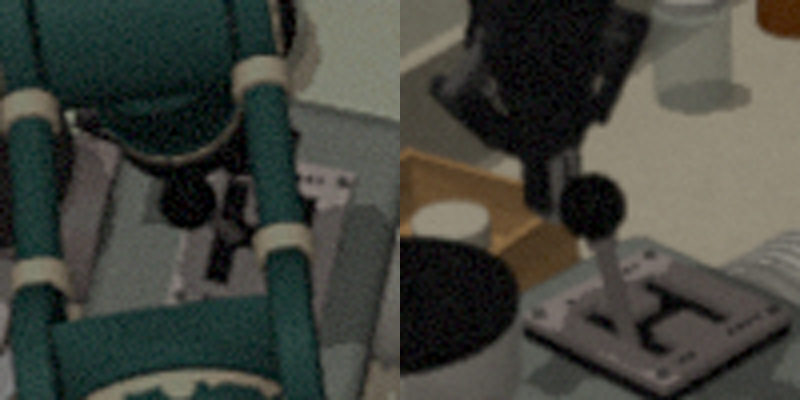

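The ball is now at (274.9,226.6) in the side view, which puts it at x≈0.4, y≈37 mm, in line with the cross channel. Next I'll back off, go round to the ball's left side, and start pushing right.

{"op": "step_arm", "data": {"series": [{"grip":1,"x":0.03,"y":0,"z":0,"ax":0,"ay":0,"az":0},{"grip":1,"x":0.03,"y":-0.04,"z":0,"ax":0,"ay":0,"az":0},{"grip":1,"x":0.03,"y":-0.08,"z":0,"ax":0,"ay":0,"az":0},{"grip":1,"x":0.03,"y":-0.08,"z":0,"ax":0,"ay":0,"az":0},{"grip":1,"x":-0.02,"y":-0.08,"z":0,"ax":0,"ay":0,"az":0},{"grip":1,"x":-0.056,"y":-0.08,"z":0,"ax":0,"ay":0,"az":0},{"grip":1,"x":-0.056,"y":-0.08,"z":0,"ax":0,"ay":0,"az":0},{"grip":1,"x":-0.056,"y":-0.06,"z":0,"ax":0,"ay":0,"az":0},{"grip":1,"x":-0.056,"y":-0.045,"z":0,"ax":0,"ay":0,"az":0},{"grip":1,"x":-0.056,"y":-0.03,"z":0,"ax":0,"ay":0,"az":0},{"grip":1,"x":-0.056,"y":-0.02,"z":0,"ax":0,"ay":0,"az":0},{"grip":1,"x":-0.056,"y":-0.02,"z":0,"ax":0,"ay":0,"az":0}]}}

```text
time: 6.05
tool_pos: [0.6372, 0.1492, 0.1965]
tcp_rot: [3.125, -0.315, 0.001]
wrist_force: [0.2, 0.1, -0.1]
width: 0.003
grip_force: 0.0
```

```bash
cat >> h.py <<'E'
def see(name,exp):
    cs=[imaging.read_camera(n) for n in("top","side")]; P=M@np.array(exp)/1e3+G; o=[]
    for c in cs:
        u,v=map(int,proj(c,P)); a=c["img"][v-50:v+50,u-50:u+50]; o.append(cv2.resize(a,(400,400),interpolation=2))
    cv2.imwrite(name,np.hstack(o)[:,:,::-1])
    g=cv2.resize(cv2.GaussianBlur(a,(3,3),0).max(2),(400,400),interpolation=2)
    for x in cv2.HoughCircles(g,cv2.HOUGH_GRADIENT,1,20,param1=60,param2=12,minRadius=28,maxRadius=36)[0][:3]:
        U,V=u-50+x[0]/4,v-50+x[1]/4; print(x,round(U,1),round(V,1),ball(cs[1],U,V)[0])
E
python3 - <<'E'
from h import *
tool(); see("pics/p3.png",[0,25,212])
E
```

```text
t 6.05 tcp mill mm [  1.   46.8 196.5] R mill
 [[ 1.    -0.004  0.   ]
 [-0.004 -1.    -0.   ]
 [ 0.     0.    -1.   ]] F mill [ 0.2  0.1 -0.1] w 0.003 q6 1.96
[216.5 189.5  32.1] 283.1 221.4 [ -0.7  15.1 214.3]
[106.5 205.5  32.1] 255.6 225.4 [ 46.1  47.2 202.1]
[278.5 348.5  34.3] 298.6 261.1 [-86.9  62.1 178.6]
```

View pics/p3.png

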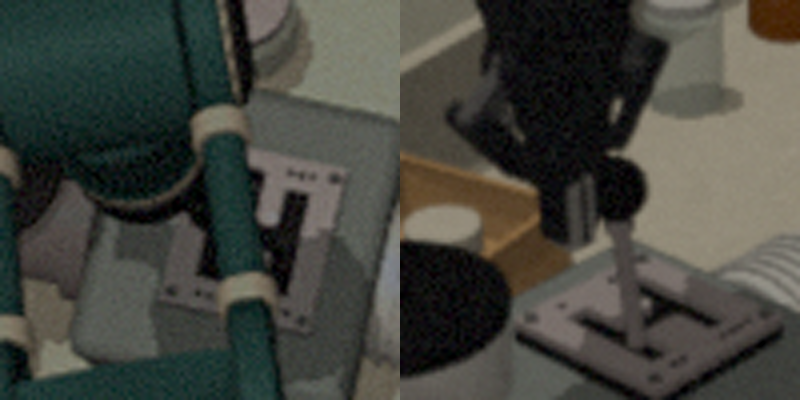

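The rod is moving along the cross channel. The ball is at (283,221) in the side view, x≈-0.7, y≈15, pushed by the finger's back. I'll carry on to the right-hand leg.

{"op": "step_arm", "data": {"series": [{"grip":1,"x":0,"y":0.015,"z":0,"ax":0,"ay":0,"az":0},{"grip":1,"x":0,"y":0.03,"z":0,"ax":0,"ay":0,"az":0},{"grip":1,"x":0,"y":0.045,"z":0,"ax":0,"ay":0,"az":0},{"grip":1,"x":0,"y":0.06,"z":0,"ax":0,"ay":0,"az":0},{"grip":1,"x":0,"y":0.075,"z":0,"ax":0,"ay":0,"az":0},{"grip":1,"x":0,"y":0.09,"z":0,"ax":0,"ay":0,"az":0},{"grip":1,"x":0,"y":0.1,"z":0,"ax":0,"ay":0,"az":0},{"grip":1,"x":0,"y":0.106,"z":0,"ax":0,"ay":0,"az":0},{"grip":1,"x":0,"y":0.106,"z":0,"ax":0,"ay":0,"az":0}]}}

```text
time: 7.05
tool_pos: [0.626, 0.0978, 0.1959]
tcp_rot: [3.125, -0.314, -0.001]
wrist_force: [-1.0, 0.3, 0.3]
width: 0.001
grip_force: 0.0
```

Run:
```python
from h import *
tool(); see("pics/p4.png",[0,-38,210])
```

```text
t 7.05 tcp mill mm [ 1.000e-01 -5.800e+00  1.959e+02] R mill
 [[ 1.    -0.003 -0.001]
 [-0.003 -1.    -0.001]
 [-0.001  0.001 -1.   ]] F mill [-1.1  0.1  0.3] w 0.001 q6 1.89
[195.5 199.5  34.3] 299.9 212.9 [  4.9 -38.9 210.5]
[160.5 222.5  31.9] 291.1 218.6 [ -5.3  -3.  214.9]
[ 99.5 214.5  29.9] 275.9 216.6 [ 27.5   7.8 212.7]
```

View pics/p4.png

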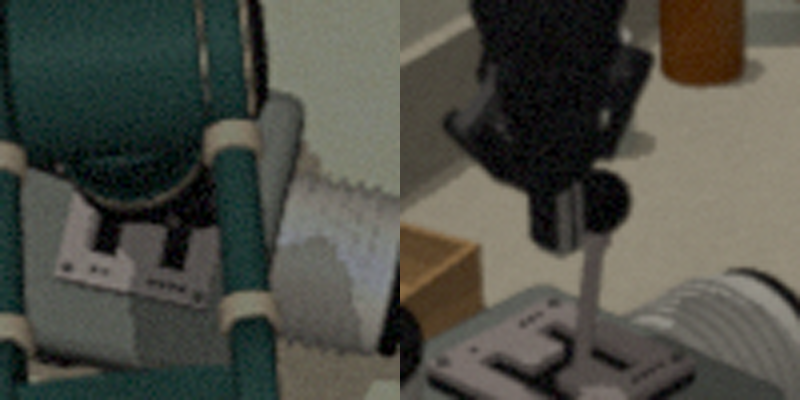

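The rod is now in the right-hand leg. The ball is at about (600/4 in the crop, 299.9,212.9 in the image), giving y≈-38 mm. I'll move left off the ball, go round behind it, and push forward.

{"op": "step_arm", "data": {"series": [{"grip":1,"x":0,"y":-0.03,"z":0,"ax":0,"ay":0,"az":0},{"grip":1,"x":-0.045,"y":-0.03,"z":0,"ax":0,"ay":0,"az":0},{"grip":1,"x":-0.09,"y":-0.03,"z":0,"ax":0,"ay":0,"az":0},{"grip":1,"x":-0.09,"y":-0.03,"z":0,"ax":0,"ay":0,"az":0},{"grip":1,"x":-0.09,"y":0.02,"z":0,"ax":0,"ay":0,"az":0},{"grip":1,"x":-0.09,"y":0.066,"z":0,"ax":0,"ay":0,"az":0},{"grip":1,"x":-0.09,"y":0.066,"z":0,"ax":0,"ay":0,"az":0},{"grip":1,"x":-0.07,"y":0.066,"z":0,"ax":0,"ay":0,"az":0},{"grip":1,"x":-0.055,"y":0.066,"z":0,"ax":0,"ay":0,"az":0},{"grip":1,"x":-0.04,"y":0.066,"z":0,"ax":0,"ay":0,"az":0},{"grip":1,"x":-0.025,"y":0.066,"z":0,"ax":0,"ay":0,"az":0},{"grip":1,"x":-0.025,"y":0.066,"z":0,"ax":0,"ay":0,"az":0}]}}

```text
time: 8.35
tool_pos: [0.6088, 0.0691, 0.1961]
tcp_rot: [-3.126, 0.313, -0.0]
wrist_force: [-0.2, -0.0, -0.2]
width: 0.002
grip_force: 0.3
```

Run:
```python
from h import *
goto([19,-38.5,195]); see("pics/p5.png",[16,-38,210])
```

```text
t 8.35 tcp mill mm [-11.2 -37.3 196.1] R mill
 [[ 1.    -0.002  0.   ]
 [-0.002 -1.     0.   ]
 [ 0.    -0.    -1.   ]] F mill [-0.2 -0.  -0.2] w 0.002 q6 1.84
shift [0.06  0.002 0.002]
[201.5 201.5  32.1] 295.4 211.4 [ 18.1 -39.2 209.6]
[242.5 217.5  28.8] 305.6 215.4 [-11.4 -38.8 210.3]
[150.5 345.5  32.1] 282.6 247.4 [-48.5  65.1 195.1]
```

{"op": "step_arm", "data": {"series": [{"grip":1,"x":0.015,"y":0,"z":0,"ax":0,"ay":0,"az":0},{"grip":1,"x":0.03,"y":0,"z":0,"ax":0,"ay":0,"az":0},{"grip":1,"x":0.044,"y":0,"z":0,"ax":0,"ay":0,"az":0},{"grip":1,"x":0.054,"y":0,"z":0,"ax":0,"ay":0,"az":0},{"grip":1,"x":0.058,"y":0,"z":0,"ax":0,"ay":0,"az":0},{"grip":1,"x":0.058,"y":0,"z":0,"ax":0,"ay":0,"az":0}]}}

```text
time: 9.05
tool_pos: [0.6366, 0.0628, 0.1962]
tcp_rot: [3.126, -0.313, 0.001]
wrist_force: [-1.8, -0.3, -0.8]
width: 0.003
grip_force: 0.7
```

Run:
```python
from h import *
tool(); see("pics/p6.png",[45,-38,205])
```

```text
t 9.05 tcp mill mm [ 17.3 -38.  196.2] R mill
 [[ 1.    -0.003  0.   ]
 [-0.003 -1.    -0.   ]
 [ 0.     0.    -1.   ]] F mill [-1.7 -0.6 -0.8] w 0.003 q6 1.83
[202.5 203.5  29.7] 285.6 209.9 [ 45.5 -37.8 204.7]
[239.5 203.5  31. ] 294.9 209.9 [ 30.5 -50.2 204.9]
[188.5 355.5  33.2] 282.1 247.9 [-48.4  66.4 194.5]
```

The ball is at x≈45.5, a lean of about 0.26. A few fine steps should bring it to the stop.

{"op": "step_arm", "data": {"series": [{"grip":1,"x":0.002,"y":0,"z":0,"ax":0,"ay":0,"az":0},{"grip":1,"x":0.004,"y":0,"z":0,"ax":0,"ay":0,"az":0},{"grip":1,"x":0.004,"y":0,"z":0,"ax":0,"ay":0,"az":0}]}}

```text
time: 9.45
tool_pos: [0.638, 0.0626, 0.1964]
tcp_rot: [-3.126, 0.313, -0.0]
wrist_force: [-2.1, -0.3, -0.8]
width: 0.001
grip_force: 1.1
```

{"op": "step_arm", "data": {"series": [{"grip":1,"x":0.001,"y":0,"z":0,"ax":0,"ay":0,"az":0},{"grip":1,"x":0.002,"y":0,"z":0,"ax":0,"ay":0,"az":0},{"grip":1,"x":0.002,"y":0,"z":0,"ax":0,"ay":0,"az":0}]}}

```text
time: 9.75
tool_pos: [0.6389, 0.0624, 0.1963]
tcp_rot: [-3.126, 0.313, -0.0]
wrist_force: [-2.2, 0.4, -1.2]
width: 0.0
grip_force: 1.2
```

{"op": "step_arm", "data": {"series": [{"grip":1,"x":0.001,"y":0,"z":0,"ax":0,"ay":0,"az":0},{"grip":1,"x":0.002,"y":0,"z":0,"ax":0,"ay":0,"az":0},{"grip":1,"x":0.002,"y":0,"z":0,"ax":0,"ay":0,"az":0}]}}

```text
time: 10.05
tool_pos: [0.6399, 0.0623, 0.1961]
tcp_rot: [-3.126, 0.313, 0.0]
wrist_force: [-1.0, 0.4, -1.5]
width: 0.002
grip_force: 1.2
```

{"op": "step_arm", "data": {"series": [{"grip":1,"x":0.001,"y":0,"z":0,"ax":0,"ay":0,"az":0},{"grip":1,"x":0.002,"y":0,"z":0,"ax":0,"ay":0,"az":0},{"grip":1,"x":0.002,"y":0,"z":0,"ax":0,"ay":0,"az":0}]}}

```text
time: 10.35
tool_pos: [0.6407, 0.062, 0.196]
tcp_rot: [-3.126, 0.313, 0.001]
wrist_force: [-2.8, 1.5, -1.6]
width: -0.003
grip_force: 1.5
```

Force along the push is starting to rise, so the lever is at or near its stop. I'll back away, lift clear, and check.

{"op": "step_arm", "data": {"series": [{"grip":1,"x":-0.02,"y":0,"z":0,"ax":0,"ay":0,"az":0},{"grip":1,"x":-0.06,"y":0,"z":0,"ax":0,"ay":0,"az":0},{"grip":1,"x":-0.1,"y":0,"z":0,"ax":0,"ay":0,"az":0},{"grip":1,"x":-0.1,"y":0,"z":-0.1,"ax":0,"ay":0,"az":0},{"grip":1,"x":-0.1,"y":0,"z":-0.2,"ax":0,"ay":0,"az":0},{"grip":1,"x":-0.2,"y":0,"z":-0.3,"ax":0,"ay":0,"az":0},{"grip":1,"x":-0.3,"y":0,"z":-0.3,"ax":0,"ay":0,"az":0},{"grip":1,"x":-0.3,"y":0,"z":-0.3,"ax":0,"ay":0,"az":0},{"grip":1,"x":-0.3,"y":0,"z":-0.3,"ax":0,"ay":0,"az":0},{"grip":1,"x":-0.3,"y":0,"z":-0.3,"ax":0,"ay":0,"az":0}]}}

```text
time: 11.35
tool_pos: [0.4944, 0.0917, 0.3474]
tcp_rot: [-3.126, 0.312, -0.006]
wrist_force: [1.1, -0.0, 0.2]
width: -0.001
grip_force: 0.0
```

Run:
```python
from h import *
tool(); see("pics/p7.png",[45,-38,205])
```

```text
t 11.35 tcp mill mm [-127.7  -37.6  347.4] R mill
 [[ 1.    -0.002  0.004]
 [-0.002 -1.     0.001]
 [ 0.004 -0.001 -1.   ]] F mill [1.  0.2 0.2] w -0.001 q6 1.9
[196.5 202.5  30.9] 284.1 209.6 [ 53.2 -40.7 201.7]
[191.5 352.5  34.2] 282.9 247.1 [-48.5  64.4 195.3]
[ 28.5 268.5  29.9] 242.1 226.1 [ 97.6  40.3 179.5]
```

View pics/p7.png

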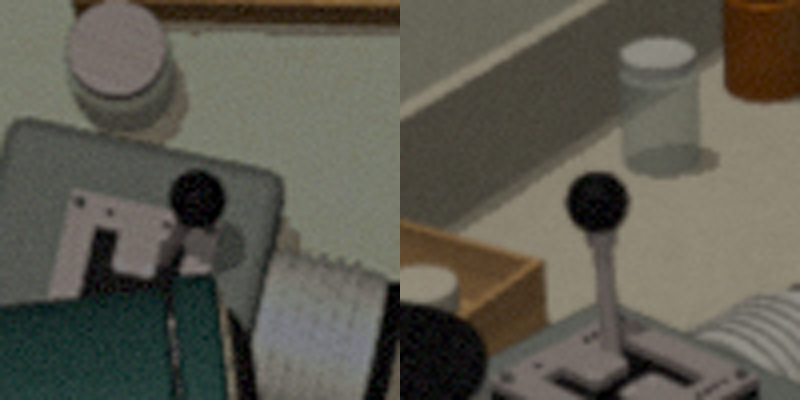

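The ball sits free over the right forward slot, at (284,210) in the side view. It is at x≈48–50, y≈-39 mm and fully home. The arm is clear and at rest, and the sugar jar is undisturbed, so I'm handing the job in.

```bash
python3 -c "
from h import *
print(bot.finish_job())"
```

```text
the job is handed in; nothing more can be done
None
```

The lever is in third gear: in the last picture the ball stood fully forward in the right-hand leg, the arm was clear, and no contact with the crockery was seen; the job was handed in at about 11.5 s, but no verdict came back.

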